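Shift a sample shuttle to its reading station and lock it with the index knob

TASK

Move the little sample shuttle from its loading place to its reading place and lock it there: pull the wing knob up, turn it to its stop and let go so that it stands out; draw the stage out by its upright tab; then turn the knob back, feel for the place where the pin drops into the index bar's second hole, and push the knob fully home. Keep the jar standing in its tray, do not disturb the things round about, and leave the knob and the stage alone at the end.

Things in the scene. Friction and masses are not known exactly. Their poses are not given: they have to be found in the camera images.
- unit: the shuttle unit, screwed down: base 112 mm (its x) by 335 mm (y -220 to +114), guide rails to 26 mm high. Origin on the worktop straight below the knob's axis; z up. The stage is drawn along its -y (to the robot's right at yaw 0). A bridge over the stage (x +-56, y +-22, top 62 mm high) carries the collar and the knob
- knob_grip (a point): grip point of the black wing knob, on its vertical axis, 110 mm above the worktop when home (rises with it). The wing is 72 mm long along this point's x, 14 mm thick along its y (18 mm at the rounded ends, beyond 18 mm from the axis), from 21 mm below to 13 mm above this point; under it a disc of 18 mm radius
- knob_lift (a joint): how far the knob is pulled up: 0 home, 0.024 m upper stop. Sprung down, with friction: pulling takes up to 16 N. Turned back to 0 it sinks until its 10 mm round-ended pin stands on the index bar (about 0.010 m); over a hole the spring takes it down to about 0.005 m, and the rest must be pushed, with about 3 N; then it stays home
- knob_turn (a joint): turn of the knob, counter-clockwise seen from above: 0 (wing along the unit's x, key over the slot) to 1.35 rad (stop); stiff enough to stay where it is left; the key enters the slot within about 0.1 rad of 0
- stage (a joint): travel of the stage: 0 loading place, 0.075 m far stop; 3 N of friction. A steel index bar on it (24 mm wide, top 36 mm high) has a long slot, where the pin stands at first, and a second hole, 14 mm long, that comes under the pin at 0.054 to 0.066 m: its exact place is unknown, so ease the stage along with the pin standing on the bar until the pin drops in and stops it
- stage_grip (a point): grip point of the stage's upright steel tab, 52 mm above the worktop; the tab is 12 mm thick along the unit's x, 44 mm long along its y, from 26 mm below to 14 mm above this point (stage plate under it at 24 mm). Moves with the stage
- tray (a point): centre of the floor of the jar's tray on the stage (60 mm square inside, rim 8 mm high), 24 mm above the worktop, 64 mm from the tab's grip point
- jar: the sample, a white plastic screw-cap jar 55 mm across, 69 mm high, about 0.12 kg, loose in the tray; origin in the middle of its underside, z up
- timer: bench timer, 64 x 64 x 19 mm, bystander; origin under its centre
- cork_ring: cork flask ring, 120 mm across, 31 mm high, bystander; origin under its centre
- beaker: glass beaker, 56 mm across, 71 mm high, bystander; origin under its centre
- lab_bottle: lab bottle with a broad screw cap, 56 mm across, 101 mm high, bystander; origin under its centre
- collar: slotted steel collar on the bridge, 48 x 44 mm, top 78 mm high, slot 11 mm wide along the unit's x; same origin and axes as the unit. The knob's cross key (parallel to its wing) sits in the slot, so the knob turns only when pulled up more than 16 mm; turned, it stands on the collar at 16 mm when let go

How it is judged:
By the outcome, as a careful person would: the job done as asked, in the order asked, and still so for the second after the job is handed in, with the robot touching nothing.
It also fails if it takes over 72 s, if anything falls off the work surface, if the arm or the gripper's body presses on something with over 40 N, if the wrist force passes 120 N, or if a joint passes its speed limit or range.

ROBOT

A 7-joint arm with a two-finger parallel gripper is mounted at the origin on a cart in front of the work surface, level with it; the furniture and walls round the work are solid. World frame = base frame: x ahead of the robot, y to its left, z up, the work surface at z = 0. Lengths are in mm, angles in rad, forces in N, time in s.
With the tool pointing down it reaches from about 425 to 875 mm from the base axis. Payload 8.4 kg.
Tool frame: the origin (TCP) lies where the fingers leave the gripper's body, on its centre line; the fingertips stand 70 mm ahead of it and the grasp point (between the pads) lies 51 mm ahead of it; z points along the fingers, y is the line along which they close (so a half turn about z gives the same grasp; the last joint's range is limited). The gripper opens to 87 mm and grips with 3 to 60 N. Pads are 19 mm wide; open, the fingers measure 117 mm over their backs; the gripper's body (75 mm by 190 mm) begins 51 mm behind the grasp point.
Start: joints at [-1.202, 0.333, 0.04, 1.465, -0.013, 1.343, -0.059], TCP at [293.098, 580.138, 292.246] pointing down, gripper open.
Joint ranges: [-2.58, 2.58], [-0.38, 2.09], [-1.3, 1.39], [0.25, 2.4], [-1.5, 4.64], [0.08, 2.09], [-2.65, 2.65]. Speed limits (rad/s): [2.22, 2.22, 2.79, 2.79, 3.14, 3.14, 3.14].

INTERFACE

Orientations are given as a unit quaternion [w, x, y, z].
In Python, from plant import env gives the robot as it stands.
- The arm moves only by the shell command python3 nudge.py 'ROWS' [FORCE]. ROWS is one flat JSON list of numbers that holds 1 to 20 rows one after another, with no inner brackets; each row has 7 numbers: a rotation vector rx, ry, rz in a scale on which 1.0 is 2 pi rad, then dx, dy, dz in shares of 400 mm (1.0 is 400 mm), then the opening from 0.0 (shut) to 1.0 (fully open); each row shifts and turns the commanded pose from where the row before left it, along the tool's axes as they then stand; what a row does not reach is not made up. A row lasts 1/12 s, in which the tool goes at most 41.7 mm and 0.125 rad, less where a joint would pass 70% of its speed; a pose out of reach is approached as far as the arm can. The fingers move at their own pace and stop on an object; FORCE is the grip in N (left out, the last holds). Time passes only in rows, so rows that do not move let the fingers close. It prints the time, the measured TCP pose, the force, the opening and the grip force at its end. No shift or turn number may pass 1 either way. Input that does not fit is refused with a message, and nothing moves.
- env.state(): the state, without advancing time (a new reading comes with each control period).
- env.grab_frame(name): name is "scene" or "top"; returns the picture (480x640x3 uint8, red, green, blue); there is no depth.
- env.camera_model(name): a dict with "vfov" (degrees; the focal length in pixels is half the picture's height over the tangent of half this angle, whatever the lens; pixels are square), "cx", "cy" (the principal point, pixels), "eye" and "orientation" of the camera in the world. Camera axes: x right, y down, z forward; pixel columns grow to the right and rows downward; lengths in mm; the calibration is good to about 2 mm. A picture is of the moment at which its call begins. camera_model takes no time and is no camera call.
- env.close_job(): hands the job in; it is judged then, once.
The state is a dict: "t": time; "qpos": joint angles; "qvel": joint speeds; "joint_efforts": joint torques, N m; "position": TCP position; "tool_rot": TCP orientation; "wrist_force": force on the tool from outside, world axes, zero at the start; "torque": the same for the moment, N m; "gripper_width": opening from 0.0 (shut) to 1.0 (fully open); "grasp_force": force on a finger pad.
Only numpy, scipy, OpenCV 4.12 (cv2) and the standard library are available. Lean on these libraries where they do the work, as an engineer would, in place of code of your own. Each camera call takes 0.05 s, during which the arm holds its last target. There are 200 camera calls.

## Working session

There is one attempt and no reset: what is moved stays moved. The work goes in short steps, Python scripts to look and compute and a shell command to move; the robot and the scene stay as the last step left them, time stands still between calls to the robot, and variables do not carry over. Pictures are saved under pics/ and viewed, at most 10 in all, crops included, and the job is handed in when it is done.

```bash
ls; mkdir -p pics; python3 - <<'E'
from plant import env
import cv2
s=env.state();print(s)
for n in("scene","top"):
    print(n,env.camera_model(n)); cv2.imwrite(f"pics/{n}0.png",env.grab_frame(n)[:,:,::-1])
E
```

```text
nudge.py
pics
plant.py
{'t': 0.0, 'qpos': array([-1.20221638,  0.33391217,  0.03984497,  1.46626801, -0.01336245,
        1.34329047, -0.05849904]), 'qvel': array([-0.0005081 , -0.00075879,  0.00048668, -0.0007132 ,  0.00126035,
       -0.00026261, -0.00290782]), 'joint_efforts': array([-1.94117041e-03, -6.56361508e+01,  1.33380722e+00, -4.03805637e+01,
       -5.99421677e-02,  4.47354396e-02,  1.40830612e-04]), 'position': array([292.94330557, 579.84906552, 291.35957107]), 'tool_rot': array([-1.19721504e-04,  2.31753753e-01,  9.72774150e-01, -7.97512243e-04]), 'wrist_force': array([ 0.111365  , -0.05718303,  0.24467531]), 'torque': array([ 0.0017658 ,  0.01773498, -0.04598142]), 'grasp_force': 0.0, 'gripper_width': 1.0037442397955485}
scene {'vfov': 52.5160875394892, 'cx': 313.3564692428249, 'cy': 244.59009741998847, 'eye': array([ 182.7924956 , -672.2865402 , 1000.20036912]), 'orientation': array([-0.35101176,  0.9058454 , -0.22033694,  0.08767264])}
top {'vfov': 53.368946441049516, 'cx': 312.89413707357295, 'cy': 241.11768835637625, 'eye': array([ 426.28261178,   13.69347411, 1205.38684608]), 'orientation': array([-0.05016907,  0.71543017, -0.69563637,  0.04162658])}
```

View pics/scene0.png

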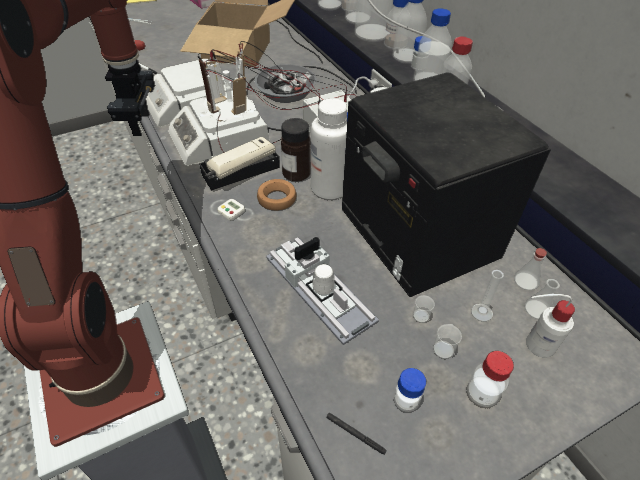

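View pics/top0.png

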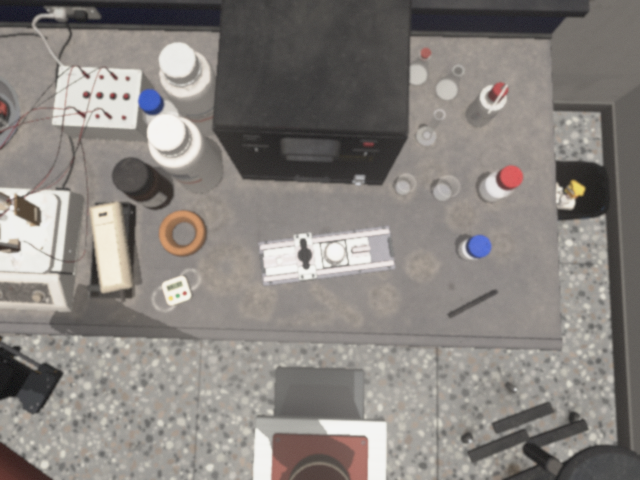

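The scene view has the unit at about (320,290), knob (307,247), jar (324,280) and tab (341,300). The top view has the knob at about (305,252) and the jar at (336,252). Next I'll enlarge both.

```bash
python3 - <<'E'
import cv2,numpy as np
a=cv2.imread("pics/scene0.png")[225:350,255:390]; b=cv2.imread("pics/top0.png")[220:295,250:405]
a=cv2.resize(a,None,fx=3,fy=3,interpolation=2)  # scale 3
b=cv2.resize(b,None,fx=5,fy=5,interpolation=2)
cv2.imwrite("pics/a.png",cv2.resize(a,None,fx=1.5,fy=1.5));cv2.imwrite("pics/b.png",b)
E
```

```text
(no output)
```

View pics/a.png

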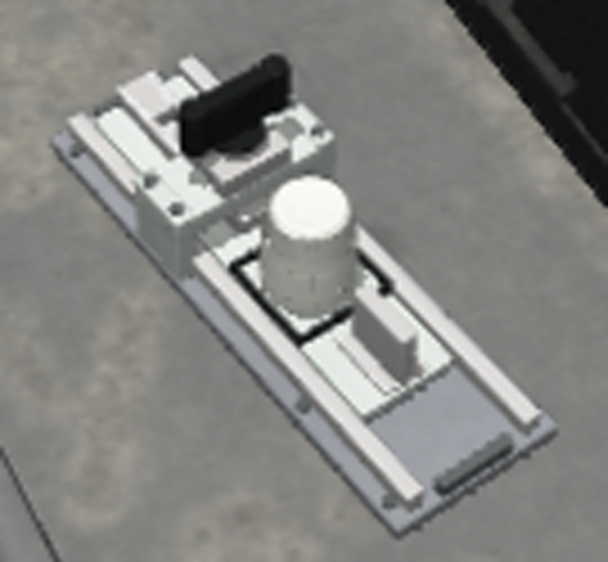

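View pics/b.png

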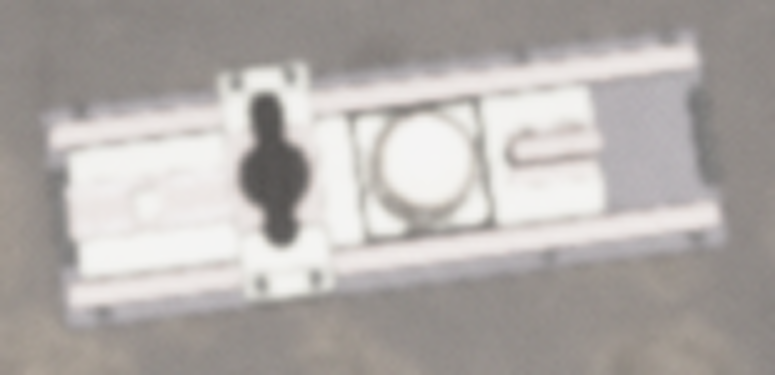

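The crops show the base corners, bridge corners, knob, jar cap and tab clearly. I'll fit the pose from these and triangulate.

```bash
cat > h.py <<'E'
import numpy as np
from plant import env
from scipy.spatial.transform import Rotation as R
from scipy.optimize import least_squares
C={n:env.camera_model(n) for n in("scene","top")}
def proj(n,P):
    c=C[n];q=c["orientation"];M=R.from_quat([*q[1:],q[0]]).as_matrix()
    p=(np.atleast_2d(P)-c["eye"])@M;f=240/np.tan(np.radians(c["vfov"])/2)
    return p[:,:2]/p[:,2:]*f+[c["cx"],c["cy"]]
def tri(us,ut):
    return least_squares(lambda p:np.r_[proj("scene",p)[0]-us,proj("top",p)[0]-ut],[600,0,50],x_scale=100)
A=lambda p:(np.array(p,float)+.5)/4.5-.5+[255,225]
B=lambda p:(np.array(p,float)+.5)/5-.5+[250,220]
def unit(p,P):
    c,s=np.cos(p[2]),np.sin(p[2]);P=np.atleast_2d(P).astype(float)
    return np.c_[p[0]+c*P[:,0]-s*P[:,1],p[1]+s*P[:,0]+c*P[:,1],P[:,2]]
E
python3 - <<'E'
from h import *
sb=A([[52,142],[400,535],[557,432]]);mb=[[-56,114],[-56,-220],[56,-220]]
st=A([[135,190],[189,224],[333,133]]);mt=[[-56,22],[-56,-22],[56,-22]]
tb=B([[45,118],[70,322],[722,240],[692,33]]);nb=[[56,114],[-56,114],[-56,-220],[56,-220]]
tt=B([[218,75],[310,62],[335,290],[246,300]]);nt=[[56,22],[56,-22],[-56,-22],[-56,22]]
z=lambda m,h:np.c_[np.array(m),np.full(len(m),h)]
def f(p):
    return np.r_[proj("scene",unit(p,z(mb,p[3])))-sb,proj("scene",unit(p,z(mt,p[4])))-st,proj("top",unit(p,z(nb,p[3])))-tb,proj("top",unit(p,z(nt,p[4])))-tt].ravel()
r=least_squares(f,[600,0,0,5,62],x_scale=[100,100,.1,10,10],loss='soft_l1')
print(r.x.round(3));print(f(r.x).reshape(-1,2).round(1).tolist())
for n,us,ut in(("knobtop",(237,84),(274,172)),("jarcap",(311,208),(428,160)),("tabtop",(385,315),(556,145))):
    t=tri(A(us),B(ut));d=t.x-[*r.x[:2],0];c,s=np.cos(r.x[2]),np.sin(r.x[2])
    print(n,t.x.round(1),"res",t.fun.round(1),"unit",[round(c*d[0]+s*d[1],1),round(-s*d[0]+c*d[1],1)])
p=r.x
for n,q in(("knobtop",[0,0,123]),("jar",[0,-92,93]),("tabtop",[0,-156,66])):
    w=unit(p,q);print(n,w.round(1),((proj("scene",w)[0]-[255,225]+.5)*4.5-.5).round(),((proj("top",w)[0]-[250,220]+.5)*5-.5).round())
E
```

```text
[5.41078e+02 4.78470e+01 1.59000e-01 5.72600e+00 6.26800e+01]
[[-1.2, 0.9], [-0.9, 0.7], [0.1, -0.4], [-1.4, -2.3], [-3.3, 1.1], [0.5, 1.1], [-0.5, -1.8], [-0.3, 1.3], [1.3, 0.3], [0.5, -1.9], [-0.2, -1.2], [-0.6, -1.0], [0.5, -0.6], [0.0, -0.2]]
knobtop [539.6  46.3 126.4] res [-1.3  0.2  0.5 -1.1] unit [np.float64(-1.7), np.float64(-1.3)]
jarcap [549.7 -24.3  91.8] res [-0.7  0.1  0.3 -0.6] unit [np.float64(-2.9), np.float64(-72.6)]
tabtop [561.7 -86.6  63.3] res [-0.6  0.1  0.2 -0.6] unit [np.float64(-1.0), np.float64(-136.0)]
knobtop [[541.1  47.8 123. ]] [232.  86.] [273. 164.]
jar [[555.7 -43.   93. ]] [334. 227.] [470. 145.]
tabtop [[ 565.8 -106.2   66. ]] [408. 336.] [599. 134.]
```

The rows are not in the units I measure in: shifts go in shares of 400 mm and turns go in shares of 2 pi rad. I convert before sending: -27.2 mm is -0.068, -14.7 mm is -0.0368.

```bash
python3 nudge.py '[0, 0, 0, -0.061, -0.0615, -0.02, 1, 0, 0, 0, -0.061, -0.0615, -0.02, 1, 0, 0, 0, -0.061, -0.0615, -0.02, 1, 0, 0, 0, -0.061, -0.0615, -0.02, 1, 0, 0, 0, -0.061, -0.0615, -0.02, 1, 0, 0, 0, -0.061, -0.0615, -0.02, 1, 0, 0, 0, -0.061, -0.0615, -0.02, 1, 0, 0, 0, -0.061, -0.0615, -0.02, 1, 0, 0, 0, -0.061, -0.0615, -0.02, 1, 0, 0, 0, -0.061, -0.0615, -0.02, 1, 0, 0, 0, -0.068, -0.0368, 0, 1, 0, 0, 0, -0.068, -0.0368, 0, 1, 0, 0, 0, -0.068, -0.0368, 0, 1, 0, 0, 0, -0.068, -0.0368, 0, 1, 0, 0, 0, -0.068, -0.0368, 0, 1, 0, 0, 0, -0.068, -0.0368, 0, 1, 0, 0, 0, -0.068, -0.0368, 0, 1, 0, 0, 0, -0.068, -0.0368, 0, 1]' 60
python3 nudge.py '[0, 0, 0.0199, 0, 0, 0, 1, 0, 0, 0.0199, 0, 0, 0, 1, 0, 0, 0.0199, 0, 0, 0, 1, 0, 0, 0.0199, 0, 0, 0, 1, 0, 0, 0.0199, 0, 0, 0, 1, 0, 0, 0.0199, 0, 0, 0, 1, 0, 0, 0.0199, 0, 0, 0, 1, 0, 0, 0.0199, 0, 0, 0, 1, 0, 0, 0.0199, 0, 0, 0, 1, 0, 0, 0.0199, 0, 0, 0, 1, 0, 0, 0.0199, 0, 0, 0, 1, 0, 0, 0.0199, 0, 0, 0, 1, 0, 0, 0.0199, 0, 0, 0, 1, 0, 0, 0.0199, 0, 0, 0, 1, 0, 0, 0.0199, 0, 0, 0, 1, 0, 0, 0.0199, 0, 0, 0, 1, 0, 0, 0.0199, 0, 0, 0, 1, 0, 0, 0.0199, 0, 0, 0, 1, 0, 0, 0.0199, 0, 0, 0, 1, 0, 0, 0.0199, 0, 0, 0, 1]'
cat > st.py <<'E'
from h import *
def where(g=51):
    s=env.state();q=s["tool_rot"];M=R.from_quat([*q[1:],q[0]]).as_matrix()
    return s,M,s["position"]+g*M[:,2]
if __name__=="__main__":
    s,M,g=where();print("t",round(s["t"],2),"grasp",g.round(1),"yawx",np.arctan2(M[1,0],M[0,0]).round(3),"tilt",M[:2,2].round(3),"q",s["qpos"].round(2),"F",s["wrist_force"].round(1))
E
python3 st.py
```

```text
t: 1.6
position: [541.6, 46.1, 372.1]
tool_rot: [-0.0, 0.232, 0.973, -0.0]
wrist_force: [0.4, 0.4, 0.8]
gripper_width: 1.001
grasp_force: 0.0
t: 3.27
position: [541.0, 47.4, 371.9]
tool_rot: [0.0, 0.996, 0.084, -0.0]
wrist_force: [0.0, 0.1, 1.1]
gripper_width: 1.003
grasp_force: 0.0
t 3.27 grasp [540.9  47.4 320.9] yawx 0.168 tilt [-0.001 -0.   ] q [-0.77  0.08  0.64  1.63 -0.05  1.45 -1.52] F [0.  0.1 1.1]
```

Converted, 39 mm is 0.0975, 36 mm is 0.09, -0.009 rad is -0.0014.

```bash
python3 nudge.py '[0, 0, -0.0014, 0, 0, 0.0975, 0.4, 0, 0, 0, 0, 0, 0.0975, 0.4, 0, 0, 0, 0, 0, 0.0975, 0.4, 0, 0, 0, 0, 0, 0.09, 0.4, 0, 0, 0, 0, 0, 0, 0.4, 0, 0, 0, 0, 0, 0, 0.4]'
python3 st.py; python3 - <<'E'
from h import *
import cv2
a=env.grab_frame("scene")[200:325,245:375,::-1];b=env.grab_frame("top")[200:300,250:375,::-1]
a=cv2.resize(a,None,fx=4,fy=4,interpolation=2);b=cv2.resize(b,None,fx=4,fy=4,interpolation=2)
im=np.zeros((500,800,3),np.uint8)
im[:,:400]=a[:,60:460];im[:400,400:]=b[:,50:450]
cv2.imwrite("pics/c.png",im)
E
```

```text
t: 3.77
position: [540.2, 47.2, 218.5]
tool_rot: [0.001, 0.996, 0.091, -0.002]
wrist_force: [-0.3, 0.2, 1.3]
gripper_width: 0.632
grasp_force: 0.0
t 3.77 grasp [540.   47.2 167.5] yawx 0.183 tilt [-0.003 -0.002] q [-0.74  0.19  0.64  1.85 -0.12  1.15 -1.45] F [-0.3  0.2  1.3]
```

View pics/c.png

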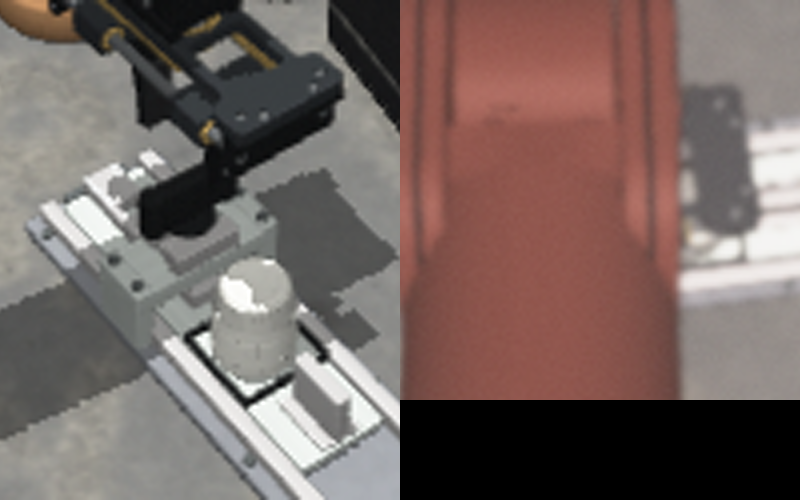

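The scene view shows the fingers above the knob wing, at about (225,195) in the picture. The arm hides the knob from the top camera. Going down.

Converted, 12 mm is 0.03, 10 mm is 0.025, 0.02 rad is 0.0032.

```bash
python3 nudge.py '[0, 0, 0.0032, 0, 0, 0, 0.4, 0, 0, 0, 0, 0, 0, 0.4, 0, 0, 0, 0, 0, 0, 0.4, 0, 0, 0, 0, 0, 0.025, 0.4, 0, 0, 0, 0, 0, 0.03, 0.4, 0, 0, 0, 0, 0, 0.03, 0.4, 0, 0, 0, 0, 0, 0.03, 0.4, 0, 0, 0, 0, 0, 0.0225, 0.4, 0, 0, 0, 0, 0, 0, 0.4]'; python3 st.py
```

```text
t: 4.62
position: [539.8, 47.3, 161.5]
tool_rot: [0.001, 0.997, 0.081, -0.002]
wrist_force: [-0.8, 0.9, 0.2]
gripper_width: 0.401
grasp_force: 0.0
t 4.62 grasp [539.6  47.2 110.5] yawx 0.163 tilt [-0.004 -0.001] q [-0.72  0.26  0.63  1.91 -0.17  1.04 -1.42] F [-0.8  0.9  0.2]
```

```bash
python3 nudge.py '[0, 0, 0, 0, 0, 0, 0, 0, 0, 0, 0, 0, 0, 0, 0, 0, 0, 0, 0, 0, 0, 0, 0, 0, 0, 0, 0, 0, 0, 0, 0, 0, 0, 0, 0, 0, 0, 0, 0, 0, 0, 0]' 8; python3 st.py
```

```text
t: 5.12
position: [541.4, 48.3, 164.8]
tool_rot: [-0.001, 0.997, 0.082, 0.0]
wrist_force: [-0.9, 4.6, 3.8]
gripper_width: 0.161
grasp_force: 8.0
t 5.12 grasp [541.4  48.4 113.8] yawx 0.164 tilt [0.001 0.001] q [-0.72  0.25  0.63  1.9  -0.17  1.04 -1.42] F [-0.9  4.6  3.8]
```

Converted, -5 mm is -0.0125, -4 mm is -0.01.

```bash
python3 nudge.py '[0, 0, 0, 0, -0.0018, 0, 0, 0, 0, 0, 0, 0, 0, 0, 0, 0, 0, 0, 0, -0.01, 0, 0, 0, 0, 0, 0, -0.01, 0, 0, 0, 0, 0, 0, -0.01, 0, 0, 0, 0, 0, 0, -0.01, 0, 0, 0, 0, 0, 0, -0.0125, 0, 0, 0, 0, 0, 0, 0, 0, 0, 0, 0, 0, 0, 0, 0, 0, 0, 0, 0, 0, 0, 0]' 60; python3 st.py
```

```text
t: 5.95
position: [541.0, 48.5, 184.9]
tool_rot: [0.0, 0.997, 0.081, 0.0]
wrist_force: [3.5, 3.9, -10.1]
gripper_width: 0.157
grasp_force: 60.0
t 5.95 grasp [541.   48.5 133.9] yawx 0.163 tilt [ 0. -0.] q [-0.73  0.23  0.63  1.88 -0.15  1.08 -1.44] F [  3.5   3.9 -10.1]
```

Converted, -0.09 rad is -0.0143.

```bash
python3 nudge.py '[0, 0, -0.0143, 0, 0, 0, 0, 0, 0, -0.0143, 0, 0, 0, 0, 0, 0, -0.0143, 0, 0, 0, 0, 0, 0, -0.0143, 0, 0, 0, 0, 0, 0, -0.0143, 0, 0, 0, 0, 0, 0, -0.0143, 0, 0, 0, 0, 0, 0, 0, 0, 0, 0, 0]'; python3 st.py
```

```text
t: 6.53
position: [541.0, 48.5, 184.9]
tool_rot: [0.0, 0.938, 0.347, 0.0]
wrist_force: [4.4, 4.0, -9.2]
gripper_width: 0.158
grasp_force: 60.0
t 6.53 grasp [541.   48.5 133.9] yawx 0.709 tilt [0. 0.] q [-0.66  0.22  0.56  1.88 -0.13  1.08 -0.92] F [ 4.4  4.  -9.2]
```

Turned 0.54, with low forces. Continuing to the stop, then letting go.

Converted, -0.1 rad is -0.0159.

```bash
python3 nudge.py '[0, 0, -0.0159, 0, 0, 0, 0, 0, 0, -0.0159, 0, 0, 0, 0, 0, 0, -0.0159, 0, 0, 0, 0, 0, 0, -0.0159, 0, 0, 0, 0, 0, 0, -0.0159, 0, 0, 0, 0, 0, 0, -0.0159, 0, 0, 0, 0, 0, 0, -0.0159, 0, 0, 0, 0, 0, 0, -0.0159, 0, 0, 0, 0, 0, 0, -0.0064, 0, 0, 0, 0, 0, 0, 0, 0, 0, 0, 0, 0, 0, 0, 0, 0, 0, 0]'; python3 st.py; python3 -c "
from plant import env;print(env.state()['torque'])"
```

```text
t: 7.45
position: [541.0, 48.5, 184.8]
tool_rot: [-0.0, 0.717, 0.697, 0.0]
wrist_force: [4.3, 5.1, -10.1]
gripper_width: 0.161
grasp_force: 60.0
t 7.45 grasp [541.   48.5 133.8] yawx 1.542 tilt [-0.     0.001] q [-0.57  0.21  0.45  1.88 -0.1   1.08 -0.11] F [  4.3   5.1 -10.1]
[ 1.32809691 -1.07695102 -0.84510381]
```

Converted, -34 mm is -0.085, -33.4 mm is -0.0835, -0.11 rad is -0.0175.

```bash
python3 nudge.py '[0, 0, 0.0048, 0, 0, 0.005, 0, 0, 0, 0, 0, 0, 0.005, 0, 0, 0, 0, 0, 0, 0, 0.4, 0, 0, 0, 0, 0, 0, 0.4, 0, 0, 0, 0, 0, 0, 0.4, 0, 0, 0, 0, 0, 0, 0.4, 0, 0, 0, 0, 0, 0, 0.4, 0, 0, 0, 0, 0, -0.05, 0.5, 0, 0, 0, 0, 0, -0.075, 0.5, 0, 0, 0, 0, 0, -0.075, 0.5, 0, 0, -0.0175, 0, 0, 0, 0.5, 0, 0, -0.0175, 0, 0, 0, 0.5, 0, 0, 0, -0.085, 0, 0, 0.5, 0, 0, 0, -0.085, 0, 0, 0.5, 0, 0, 0, -0.085, 0, 0, 0.5, 0, 0, 0, -0.0835, 0.001, 0, 0.5, 0, 0, 0, 0, 0, 0, 0.5, 0, 0, 0, 0, 0, 0, 0.5, 0, 0, 0, 0, 0, 0, 0.5]'; python3 st.py; python3 - <<'E'
from h import *
import cv2
a=env.grab_frame("scene")[200:335,245:395,::-1]
cv2.imwrite("pics/d.png",cv2.resize(a,None,fx=4,fy=4,interpolation=2))
E
```

```text
t: 9.03
position: [563.1, -85.1, 261.1]
tool_rot: [-0.0, 0.648, 0.762, -0.0]
wrist_force: [0.1, 0.4, 0.2]
gripper_width: 0.499
grasp_force: 0.0
t 9.03 grasp [563.1 -85.1 210.1] yawx 1.732 tilt [-0.  0.] q [-0.4   0.2   0.55  1.73 -0.11  1.24  0.33] F [0.1 0.4 0.2]
```

View pics/d.png

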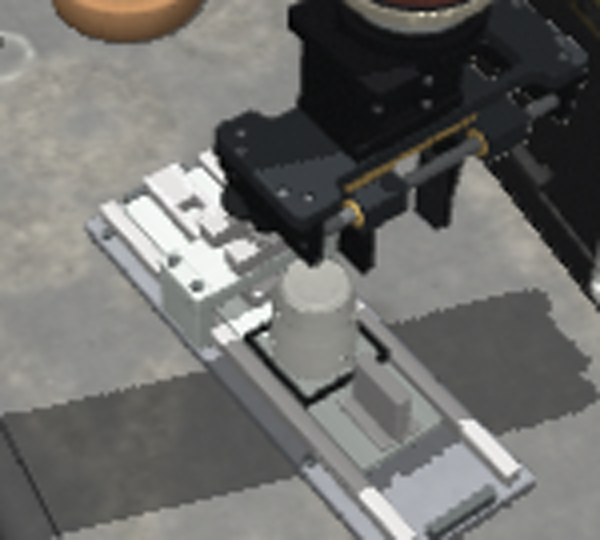

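The fingers hang above the tab (385,395) and the jar is standing. The knob is behind the gripper. Descending on the tab.

Converted, 30 mm is 0.075, 25 mm is 0.0625.

```bash
python3 nudge.py '[0, 0, 0, 0, 0, 0.075, 0.5, 0, 0, 0, 0, 0, 0.075, 0.5, 0, 0, 0, 0, 0, 0.075, 0.5, 0, 0, 0, 0, 0, 0.0625, 0.5, 0, 0, 0, 0, 0, 0.05, 0.5, 0, 0, 0, 0, 0, 0.0325, 0.5, 0, 0, 0, 0, 0, 0.02, 0.5, 0, 0, 0, 0, 0, 0, 0.5, 0, 0, 0, 0, 0, 0, 0.5]'; python3 st.py
python3 nudge.py '[0, 0, 0, 0, 0, 0, 0, 0, 0, 0, 0, 0, 0, 0, 0, 0, 0, 0, 0, 0, 0, 0, 0, 0, 0, 0, 0, 0, 0, 0, 0, 0, 0, 0, 0, 0, 0, 0, 0, 0, 0, 0, 0, 0, 0, 0, 0, 0, 0]' 10; python3 st.py
```

```text
t: 9.83
position: [563.7, -85.1, 105.9]
tool_rot: [0.0, 0.647, 0.762, 0.0]
wrist_force: [-0.1, -0.3, 0.0]
gripper_width: 0.501
grasp_force: 0.0
t 9.83 grasp [563.7 -85.1  54.9] yawx 1.733 tilt [0.001 0.   ] q [-0.35  0.37  0.51  1.88 -0.22  0.94  0.42] F [-0.1 -0.3  0. ]
t: 10.42
position: [562.5, -85.6, 105.3]
tool_rot: [-0.001, 0.648, 0.762, -0.0]
wrist_force: [-4.4, -0.3, 4.9]
gripper_width: 0.136
grasp_force: 10.0
t 10.42 grasp [562.4 -85.6  54.3] yawx 1.732 tilt [-0.002  0.   ] q [-0.35  0.37  0.51  1.88 -0.22  0.94  0.42] F [-4.4 -0.3  4.9]
```

Converted, -3.5 mm is -0.0088, -3 mm is -0.0075.

```bash
python3 nudge.py '[0, 0, 0, 0, -0.0025, 0, 0, 0, 0, 0, 0, 0, 0, 0, 0, 0, 0, 0, 0, 0, 0, 0, 0, 0, -0.0025, 0, 0, 0, 0, 0, 0, -0.005, 0, 0, 0, 0, 0, 0, -0.0075, 0, 0, 0, 0, 0, 0, -0.0088, 0, 0, 0, 0, 0, 0, -0.0088, 0, 0, 0, 0, 0, 0, -0.0088, 0, 0, 0, 0, 0, 0, -0.0088, 0, 0, 0, 0, 0, 0, -0.0088, 0, 0, 0, 0, 0, 0, -0.0088, 0, 0, 0, 0, 0, 0, -0.0088, 0, 0, 0, 0, 0, 0, -0.0088, 0, 0, 0, 0, 0, 0, -0.0088, 0, 0, 0, 0, 0, 0, -0.0088, 0, 0, 0, 0, 0, 0, -0.0075, 0, 0, 0, 0, 0, 0, -0.0038, 0, 0, 0, 0, 0, 0, 0, 0, 0, 0, 0, 0, 0, 0, 0, 0, 0]' 30; python3 st.py
```

```text
t: 12.08
position: [569.5, -131.3, 105.4]
tool_rot: [0.0, 0.648, 0.762, -0.0]
wrist_force: [-2.8, -0.3, 4.2]
gripper_width: 0.132
grasp_force: 30.0
t 12.08 grasp [ 569.5 -131.3   54.4] yawx 1.732 tilt [-0.    -0.001] q [-0.27  0.4   0.52  1.85 -0.24  0.95  0.51] F [-2.8 -0.3  4.2]
```

Converted, -38 mm is -0.095, 35 mm is 0.0875, 0.11 rad is 0.0175.

```bash
python3 nudge.py '[0, 0, 0, 0, 0, 0, 0.5, 0, 0, 0, 0, 0, 0, 0.5, 0, 0, 0, 0, 0, 0, 0.5, 0, 0, 0, 0, 0, 0, 0.5, 0, 0, 0, 0, 0, -0.0375, 0.5, 0, 0, 0, 0, 0, -0.075, 0.5, 0, 0, 0, 0, 0, -0.095, 0.5, 0, 0, 0, 0, 0, -0.095, 0.5, 0, 0, 0, 0, 0, -0.095, 0.5, 0, 0, 0, 0.05, 0, 0, 0.5, 0, 0, 0, 0.0875, 0, 0, 0.5, 0, 0, 0, 0.095, 0, 0, 0.5, 0, 0, 0, 0.095, 0.0025, 0, 0.5, 0, 0, 0, 0.0875, 0, 0, 0.5, 0, 0, 0, 0.0413, 0, 0, 0.5, 0, 0, 0.0175, 0, 0, 0, 0.5, 0, 0, 0.0167, 0, 0, 0, 0.5, 0, 0, 0, 0, 0, 0, 0.5, 0, 0, 0, 0, 0, 0, 0.5]'; python3 st.py; python3 - <<'E'
from h import *
import cv2
a=env.grab_frame("scene")[200:350,235:405,::-1]
cv2.imwrite("pics/e.png",cv2.resize(a,None,fx=4,fy=4,interpolation=2))
E
```

```text
t: 13.67
position: [541.2, 49.7, 264.2]
tool_rot: [0.0, 0.724, 0.689, -0.0]
wrist_force: [0.7, -0.2, -0.1]
gripper_width: 0.497
grasp_force: 0.0
t 13.67 grasp [541.2  49.7 213.2] yawx 1.521 tilt [ 0. -0.] q [-0.59  0.13  0.46  1.78 -0.06  1.24 -0.16] F [ 0.7 -0.2 -0.1]
```

View pics/e.png

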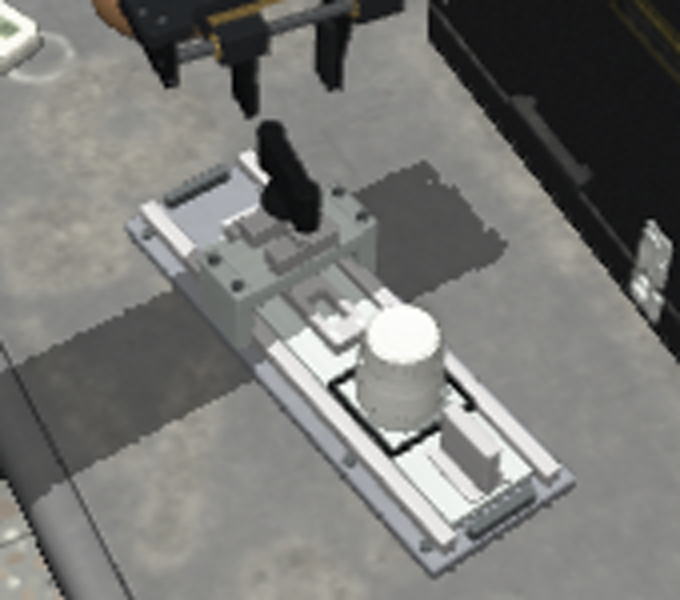

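The knob (290,175) stands out and is turned. The stage is drawn out with the jar upright at (400,365). Regripping the knob.

Converted, 25 mm is 0.0625, 20 mm is 0.05, 0.004 rad is 0.0006.

```bash
python3 nudge.py '[0, 0, 0.0006, 0, -0.0013, 0.0625, 0.4, 0, 0, 0, 0, 0, 0.0625, 0.4, 0, 0, 0, 0, 0, 0.05, 0.4, 0, 0, 0, 0, 0, 0.0325, 0.4, 0, 0, 0, 0, 0, 0, 0.4, 0, 0, 0, 0, 0, 0, 0, 0, 0, 0, 0, 0, 0, 0, 0, 0, 0, 0, 0, 0, 0, 0, 0, 0, 0, 0, 0, 0, 0, 0, 0, 0, 0, 0, 0, 0, 0, 0, 0, 0, 0, 0]' 10; python3 st.py
python3 nudge.py '[0, 0, 0, 0, 0, -0.005, 0, 0, 0, 0, 0, 0, 0, 0, 0, 0, 0.0159, 0, 0, 0, 0, 0, 0, 0.0159, 0, 0, 0, 0, 0, 0, 0.0159, 0, 0, 0, 0, 0, 0, 0.0159, 0, 0, 0, 0, 0, 0, 0.0159, 0, 0, 0, 0, 0, 0, 0.0159, 0, 0, 0, 0, 0, 0, 0.0159, 0, 0, 0, 0, 0, 0, 0, 0, 0, 0, 0]' 60; python3 st.py
```

```text
t: 14.63
position: [541.2, 49.9, 182.2]
tool_rot: [0.0, 0.727, 0.687, 0.001]
wrist_force: [-1.1, -0.1, 6.0]
gripper_width: 0.158
grasp_force: 10.0
t 14.63 grasp [541.3  49.9 131.2] yawx 1.514 tilt [0.002 0.001] q [-0.58  0.21  0.46  1.88 -0.11  1.07 -0.14] F [-1.1 -0.1  6. ]
t: 15.47
position: [541.4, 49.7, 183.1]
tool_rot: [0.001, 0.92, 0.393, 0.001]
wrist_force: [6.8, 0.2, -8.0]
gripper_width: 0.159
grasp_force: 60.0
t 15.47 grasp [541.4  49.7 132.1] yawx 0.808 tilt [ 0.002 -0.001] q [-0.65  0.22  0.54  1.88 -0.13  1.07 -0.82] F [ 6.8  0.2 -8. ]
```

Converted, 0.1 rad is 0.0159.

```bash
python3 nudge.py '[0, 0, 0.0159, 0, 0, 0, 0, 0, 0, 0.0159, 0, 0, 0, 0, 0, 0, 0.0159, 0, 0, 0, 0, 0, 0, 0.0159, 0, 0, 0, 0, 0, 0, 0.0159, 0, 0, 0, 0, 0, 0, 0.0159, 0, 0, 0, 0, 0, 0, 0.0072, 0, 0, 0, 0, 0, 0, 0, 0, 0, 0, 0, 0, 0, 0, 0, 0, 0, 0]'; python3 st.py
python3 nudge.py '[0, 0, 0, 0, 0, 0.005, 0, 0, 0, 0, 0, 0, 0.005, 0, 0, 0, 0, 0, 0, 0.0038, 0, 0, 0, 0, 0, 0, 0.0025, 0, 0, 0, 0, 0, 0, 0, 0, 0, 0, 0, 0, 0, 0, 0]'; python3 st.py
```

```text
t: 16.22
position: [541.5, 49.3, 183.0]
tool_rot: [0.001, 0.996, 0.084, 0.001]
wrist_force: [8.1, -1.6, -9.1]
gripper_width: 0.158
grasp_force: 60.0
t 16.22 grasp [541.6  49.2 132. ] yawx 0.168 tilt [ 0.002 -0.001] q [-0.73  0.23  0.63  1.89 -0.15  1.07 -1.44] F [ 8.1 -1.6 -9.1]
t: 16.72
position: [541.6, 49.2, 176.9]
tool_rot: [0.001, 0.996, 0.084, 0.001]
wrist_force: [6.6, -2.0, -5.7]
gripper_width: 0.156
grasp_force: 60.0
t 16.72 grasp [541.7  49.2 125.9] yawx 0.169 tilt [ 0.002 -0.001] q [-0.72  0.24  0.63  1.89 -0.16  1.06 -1.43] F [ 6.6 -2.  -5.7]
```

Converted, 1 mm is 0.0025.

```bash
python3 nudge.py '[0, 0, 0, 0, 0, 0.0025, 0, 0, 0, 0, 0, 0, 0.0025, 0, 0, 0, 0, 0, 0, 0, 0, 0, 0, 0, 0, 0, 0, 0]'; python3 st.py
python3 nudge.py '[0, 0, 0, 0, 0, 0, 0.4, 0, 0, 0, 0, 0, 0, 0.4, 0, 0, 0, 0, 0, 0, 0.4, 0, 0, 0, 0, 0, 0, 0.4, 0, 0, 0, 0, 0, 0, 0.4, 0, 0, 0, 0, 0, -0.025, 0.4, 0, 0, 0, 0, 0, -0.075, 0.4, 0, 0, 0, 0, 0, -0.095, 0.5, 0, 0, 0, 0, 0, 0, 0.5]'; python3 st.py
```

```text
t: 17.05
position: [541.7, 49.3, 175.6]
tool_rot: [0.0, 0.996, 0.084, 0.001]
wrist_force: [5.1, -2.2, 3.8]
gripper_width: 0.154
grasp_force: 60.0
t 17.05 grasp [541.9  49.2 124.6] yawx 0.168 tilt [ 0.003 -0.   ] q [-0.72  0.24  0.63  1.89 -0.16  1.06 -1.43] F [ 5.1 -2.2  3.8]
t: 17.8
position: [543.3, 49.6, 259.8]
tool_rot: [-0.001, 0.996, 0.084, 0.004]
wrist_force: [1.7, 0.4, 1.0]
gripper_width: 0.465
grasp_force: 0.0
t 17.8 grasp [543.7  49.7 208.8] yawx 0.168 tilt [0.008 0.003] q [-0.75  0.15  0.65  1.8  -0.09  1.22 -1.48] F [1.7 0.4 1. ]
```

Converted, 38 mm is 0.095, -2.5 mm is -0.0063, -0.12 rad is -0.0191.

```bash
python3 nudge.py '[0, 0, 0, -0.0063, 0.05, 0, 0.5, 0, 0, 0, 0, 0.0875, 0, 0.5, 0, 0, 0, 0, 0.095, 0, 0.5, 0, 0, 0, 0, 0.095, 0, 0.5, 0, 0, 0, 0, 0.0875, 0, 0.5, 0, 0, 0, 0, 0.0425, 0, 0.5, 0, 0, -0.0191, 0, 0, 0, 0.5, 0, 0, -0.0191, 0, 0, 0, 0.5, 0, 0, -0.0191, 0, 0, 0, 0.5, 0, 0, -0.0191, 0, 0, 0, 0.5, 0, 0, -0.0191, 0, 0, 0, 0.5, 0, 0, -0.0191, 0, 0, 0, 0.5, 0, 0, -0.0191, 0, 0, 0, 0.5, 0, 0, -0.0191, 0, 0, 0, 0.5, 0, 0, -0.0191, 0, 0, 0, 0.5, 0, 0, -0.0191, 0, 0, 0, 0.5, 0, 0, -0.0191, 0, 0, 0, 0.5, 0, 0, -0.0191, 0, 0, 0, 0.5, 0, 0, -0.0197, 0, 0, 0, 0.5, 0, 0, 0, 0, 0, 0, 0.5]';python3 st.py
```

```text
t: 19.47
position: [569.0, -131.1, 253.4]
tool_rot: [0.0, 0.645, 0.764, 0.0]
wrist_force: [-0.1, 0.1, 0.4]
gripper_width: 0.5
grasp_force: 0.0
t 19.47 grasp [ 569.  -131.1  202.4] yawx 1.739 tilt [0. 0.] q [-0.3   0.24  0.52  1.71 -0.13  1.23  0.43] F [-0.1  0.1  0.4]
```

Converted, 30 mm is 0.075, 25 mm is 0.0625, 0.007 rad is 0.0011.

```bash
python3 nudge.py '[0, 0, 0.0011, 0, 0.0013, 0.075, 0.5, 0, 0, 0, 0, 0, 0.075, 0.5, 0, 0, 0, 0, 0, 0.075, 0.5, 0, 0, 0, 0, 0, 0.0625, 0.5, 0, 0, 0, 0, 0, 0.05, 0.5, 0, 0, 0, 0, 0, 0.0325, 0.5, 0, 0, 0, 0, 0, 0, 0.5, 0, 0, 0, 0, 0, 0, 0.5, 0, 0, 0, 0, 0, 0, 0, 0, 0, 0, 0, 0, 0, 0, 0, 0, 0, 0, 0, 0, 0, 0, 0, 0, 0, 0, 0, 0, 0, 0, 0, 0, 0, 0, 0, 0, 0, 0, 0, 0, 0, 0, 0, 0, 0, 0, 0, 0, 0]' 15;python3 st.py
python3 nudge.py '[0, 0, 0, -0.0025, 0, 0, 0, 0, 0, 0, -0.0025, 0, 0, 0, 0, 0, 0, -0.0025, 0, 0, 0, 0, 0, 0, -0.0025, 0, 0, 0, 0, 0, 0, 0, 0, 0, 0]' 20;python3 st.py
```

```text
t: 20.72
position: [569.4, -131.0, 105.1]
tool_rot: [0.0, 0.65, 0.76, 0.0]
wrist_force: [-0.5, 0.3, 4.2]
gripper_width: 0.137
grasp_force: 15.0
t 20.72 grasp [ 569.5 -131.    54.1] yawx 1.726 tilt [0. 0.] q [-0.25  0.4   0.49  1.85 -0.23  0.95  0.49] F [-0.5  0.3  4.2]
t: 21.13
position: [569.9, -133.5, 105.1]
tool_rot: [-0.001, 0.65, 0.76, 0.0]
wrist_force: [-4.5, 5.2, 8.3]
gripper_width: 0.131
grasp_force: 20.0
t 21.13 grasp [ 569.9 -133.4   54.1] yawx 1.727 tilt [-0.001  0.002] q [-0.24  0.4   0.49  1.84 -0.23  0.95  0.5 ] F [-4.5  5.2  8.3]
```

Converted, -0.7 mm is -0.0018.

```bash
for i in 1; do python3 nudge.py '[0, 0, 0, -0.0018, 0, 0, 0, 0, 0, 0, -0.0018, 0, 0, 0, 0, 0, 0, -0.0018, 0, 0, 0, 0, 0, 0, -0.0018, 0, 0, 0, 0, 0, 0, 0, 0, 0, 0]'|sed -n '2p;4p'; done
python3 nudge.py '[0, 0, 0, -0.0018, 0, 0, 0, 0, 0, 0, -0.0018, 0, 0, 0, 0, 0, 0, -0.0018, 0, 0, 0, 0, 0, 0, 0, 0, 0, 0]'|sed -n '2p;4p'
```

```text
position: [570.3, -136.2, 105.0]
wrist_force: [-4.5, 5.9, 7.7]
position: [570.7, -138.3, 105.1]
wrist_force: [-3.8, 4.8, 7.7]
```

Converted, -0.7 mm is -0.0018.

```bash
python3 nudge.py '[0, 0, 0, -0.0018, 0, 0, 0, 0, 0, 0, -0.0018, 0, 0, 0, 0, 0, 0, -0.0018, 0, 0, 0, 0, 0, 0, 0, 0, 0, 0]'|sed -n '2p;4p'
python3 nudge.py '[0, 0, 0, -0.0018, 0, 0, 0, 0, 0, 0, -0.0018, 0, 0, 0, 0, 0, 0, -0.0018, 0, 0, 0, 0, 0, 0, 0, 0, 0, 0]'|sed -n '2p;4p'
```

```text
position: [571.0, -140.4, 105.1]
wrist_force: [-4.0, 4.9, 8.6]
position: [571.4, -143.0, 105.1]
wrist_force: [-2.9, 3.4, 6.4]
```

Converted, -0.7 mm is -0.0018.

```bash
python3 nudge.py '[0, 0, 0, -0.0018, 0, 0, 0, 0, 0, 0, -0.0018, 0, 0, 0, 0, 0, 0, -0.0018, 0, 0, 0, 0, 0, 0, 0, 0, 0, 0]'|sed -n '2p;4p'
```

```text
position: [571.8, -145.8, 105.1]
wrist_force: [-2.2, 0.2, 5.9]
```

Converted, -0.7 mm is -0.0018.

```bash
python3 nudge.py '[0, 0, 0, -0.0018, 0, 0, 0, 0, 0, 0, -0.0018, 0, 0, 0, 0, 0, 0, 0, 0, 0, 0]'|sed -n '2p;4p'; python3 nudge.py '[0, 0, 0, -0.0018, 0, 0, 0, 0, 0, 0, -0.0018, 0, 0, 0, 0, 0, 0, 0, 0, 0, 0]'|sed -n '2p;4p'
```

```text
position: [572.0, -147.2, 105.1]
wrist_force: [-1.8, 0.3, 6.4]
position: [572.2, -148.4, 105.1]
wrist_force: [-2.5, 2.1, 5.9]
```

Converted, -0.7 mm is -0.0018.

```bash
python3 nudge.py '[0, 0, 0, -0.0018, 0, 0, 0, 0, 0, 0, -0.0018, 0, 0, 0, 0, 0, 0, 0, 0, 0, 0]'|sed -n '2p;4p'; python3 nudge.py '[0, 0, 0, -0.0018, 0, 0, 0, 0, 0, 0, 0, 0, 0, 0]'|sed -n '2p;4p'
```

```text
position: [572.4, -149.8, 105.1]
wrist_force: [-3.3, 2.4, 5.1]
position: [572.5, -150.4, 105.1]
wrist_force: [-3.8, 1.5, 6.4]
```

Converted, -0.7 mm is -0.0018.

```bash
python3 nudge.py '[0, 0, 0, -0.0018, 0, 0, 0, 0, 0, 0, 0, 0, 0, 0]'|sed -n '2p;4p'; python3 nudge.py '[0, 0, 0, -0.0018, 0, 0, 0, 0, 0, 0, 0, 0, 0, 0]'|sed -n '2p;4p'
```

```text
position: [572.6, -151.1, 105.0]
wrist_force: [-2.9, 2.1, 7.4]
position: [572.8, -151.8, 105.1]
wrist_force: [-1.7, 2.6, 6.7]
```

```bash
python3 - <<'E'
from h import *
import cv2
a=env.grab_frame("scene")
cv2.imwrite("pics/f_full.png",a[:,:,::-1])
a=a[200:350,235:405,::-1]
cv2.imwrite("pics/f.png",cv2.resize(a,None,fx=4,fy=4,interpolation=2))
E
```

```text
(no output)
```

View pics/f.png

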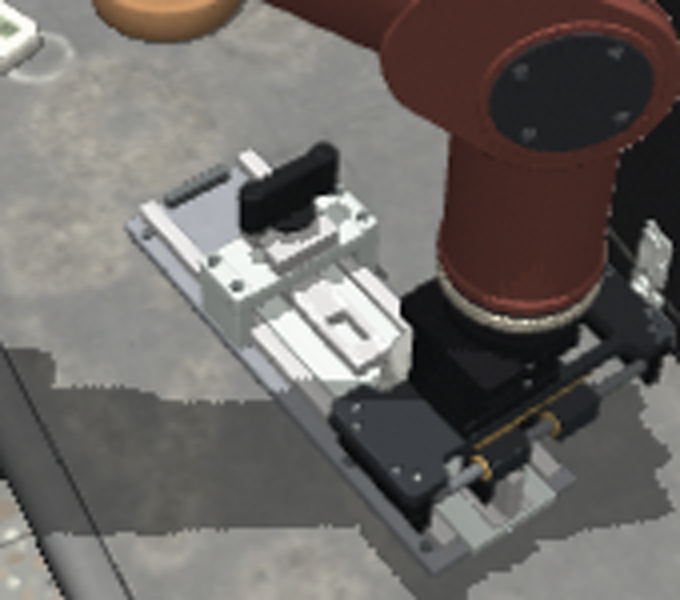

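The knob wing (290,190) is turned back and the stage is well out. I'll measure its height against the first picture by subpixel matching.

```bash
cat > lift.py <<'E'
from h import *
import cv2,sys
g0=cv2.imread("pics/scene0.png").astype(np.float32).mean(2);g1=cv2.imread(sys.argv[1]).astype(np.float32).mean(2)
s=np.s_[234:262,290:325]
f=lambda g:np.clip(80-g,0,40)
up=lambda g:cv2.resize(g,None,fx=10,fy=10,interpolation=cv2.INTER_CUBIC)
A=f(up(g0[226:270,285:330]));T=f(up(g1[234:254,293:322]))
m=cv2.matchTemplate(A,T,cv2.TM_CCOEFF_NORMED);_,v,_,l=cv2.minMaxLoc(m)
print("match",v,"shift px now-home",[(80-l[0])/10,(80-l[1])/10])
for h in(5,10,16):print(h,(proj("scene",[541.5,49,110+h])-proj("scene",[541.5,49,110]))[0].round(2))
E
python3 lift.py pics/f_full.png
```

```text
match 0.9798874258995056 shift px now-home [-0.1, -1.3]
5 [-0.01 -1.36]
10 [-0.03 -2.74]
16 [-0.04 -4.39]
```

```bash
python3 nudge.py '[0, 0, 0, -0.0018, 0, 0, 0, 0, 0, 0, 0, 0, 0, 0, 0, 0, 0, 0, 0, 0, 0]'|sed -n '2p;4p'; python3 nudge.py '[0, 0, 0, -0.0018, 0, 0, 0, 0, 0, 0, 0, 0, 0, 0, 0, 0, 0, 0, 0, 0, 0]'|sed -n '2p;4p'
```

```text
position: [572.8, -152.2, 105.1]
wrist_force: [-2.5, 3.2, 6.5]
position: [572.9, -152.3, 105.1]
wrist_force: [-4.6, 5.1, 8.6]
```

The stage has stopped: position is held and the force is rising. Backing off about 2 mm to centre the pin in the hole, then releasing.

Converted, 1 mm is 0.0025.

```bash
python3 nudge.py '[0, 0, 0, 0.0025, 0, 0, 0, 0, 0, 0, 0.0025, 0, 0, 0, 0, 0, 0, 0.0025, 0, 0, 0, 0, 0, 0, 0, 0, 0, 0, 0, 0, 0, 0, 0, 0, 0]'|sed -n '2p;4p'; python3 nudge.py '[0, 0, 0, 0, 0, 0, 0.5, 0, 0, 0, 0, 0, 0, 0.5, 0, 0, 0, 0, 0, 0, 0.5, 0, 0, 0, 0, 0, 0, 0.5, 0, 0, 0, 0, 0, 0, 0.5, 0, 0, 0, 0, 0, -0.0375, 0.5, 0, 0, 0, 0, 0, -0.075, 0.5, 0, 0, 0, 0, 0, -0.095, 0.5, 0, 0, 0, 0, 0, -0.095, 0.5, 0, 0, 0, 0, 0, -0.075, 0.2, 0, 0, 0, 0, 0, 0, 0.2]'; python3 st.py
```

```text
position: [572.6, -151.3, 105.1]
wrist_force: [-0.7, -3.2, 5.6]
t: 26.02
position: [574.8, -151.5, 262.5]
tool_rot: [0.004, 0.65, 0.76, 0.003]
wrist_force: [0.8, -1.1, 0.5]
gripper_width: 0.421
grasp_force: 0.0
t 26.02 grasp [ 575.3 -151.5  211.5] yawx 1.725 tilt [ 0.009 -0.001] q [-0.27  0.25  0.54  1.68 -0.14  1.24  0.45] F [ 0.8 -1.1  0.5]
```

The rows are not in the units I measure in: shifts go in shares of 400 mm and turns go in shares of 2 pi rad. I convert before sending: 39 mm is 0.0975, 36 mm is 0.09.

```bash
python3 nudge.py '[0, 0, 0, 0.055, 0, 0, 0, 0, 0, 0, 0.09, 0, 0, 0, 0, 0, 0, 0.0975, 0, 0, 0, 0, 0, 0, 0.0975, 0, 0, 0, 0, 0, 0, 0.09, 0, 0, 0, 0, 0, 0, 0.055, 0, 0, 0, 0, 0, 0, 0.0213, 0, 0, 0, 0, 0, 0, 0, 0, 0, 0, 0, 0, 0, 0, 0, 0, 0]' 20; python3 st.py
```

```text
t: 26.77
position: [541.3, 48.6, 255.6]
tool_rot: [0.0, 0.65, 0.76, -0.0]
wrist_force: [0.3, -0.7, 0.2]
gripper_width: 0.004
grasp_force: 0.0
t 26.77 grasp [541.3  48.6 204.6] yawx 1.726 tilt [-0.    -0.001] q [-0.54  0.14  0.41  1.79 -0.06  1.22  0.04] F [ 0.3 -0.7  0.2]
```

Converted, 20 mm is 0.05, 10 mm is 0.025.

```bash
python3 nudge.py '[0, 0, 0, 0, 0, 0.05, 0, 0, 0, 0, 0, 0, 0.05, 0, 0, 0, 0, 0, 0, 0.025, 0, 0, 0, 0, 0, 0, 0.005, 0, 0, 0, 0, 0, 0, 0.005, 0, 0, 0, 0, 0, 0, 0.005, 0, 0, 0, 0, 0, 0, 0.0025, 0, 0, 0, 0, 0, 0, 0, 0, 0, 0, 0, 0, 0, 0, 0]'|sed -n '2p;4p'; python3 nudge.py '[0, 0, 0, 0, 0, 0.0025, 0, 0, 0, 0, 0, 0, 0.0025, 0, 0, 0, 0, 0, 0, 0, 0]'|sed -n '2p;4p';python3 nudge.py '[0, 0, 0, 0, 0, 0.0025, 0, 0, 0, 0, 0, 0, 0.0025, 0, 0, 0, 0, 0, 0, 0, 0]'|sed -n '2p;4p'
```

```text
position: [541.5, 49.5, 199.3]
wrist_force: [-0.8, 0.0, -0.2]
position: [541.4, 49.6, 196.9]
wrist_force: [0.2, -0.1, 0.5]
position: [541.3, 49.5, 194.7]
wrist_force: [0.7, -0.3, -0.0]
```

Converted, 1 mm is 0.0025.

```bash
for k in 1; do python3 nudge.py '[0, 0, 0, 0, 0, 0.0025, 0, 0, 0, 0, 0, 0, 0, 0, 0, 0, 0, 0, 0, 0, 0]'|sed -n '2p;4p'; done;python3 nudge.py '[0, 0, 0, 0, 0, 0.0025, 0, 0, 0, 0, 0, 0, 0, 0, 0, 0, 0, 0, 0, 0, 0]'|sed -n '2p;4p';python3 nudge.py '[0, 0, 0, 0, 0, 0.0025, 0, 0, 0, 0, 0, 0, 0, 0, 0, 0, 0, 0, 0, 0, 0]'|sed -n '2p;4p'
```

```text
position: [541.3, 49.5, 193.7]
wrist_force: [0.9, 0.8, -0.2]
position: [541.4, 49.5, 193.2]
wrist_force: [-0.9, 0.3, 4.5]
position: [541.8, 49.5, 193.0]
wrist_force: [-2.9, 0.7, 12.3]
```

Converted, -40 mm is -0.1, -20 mm is -0.05.

```bash
python3 nudge.py '[0, 0, 0, 0, 0, -0.05, 0, 0, 0, 0, 0, 0, -0.1, 0, 0, 0, 0, 0, 0, -0.1, 0, 0, 0, 0, 0.1, 0, 0, 0, 0, 0, 0, 0.1, 0, 0, 0, 0, 0, 0, 0, 0, 0, 0, 0, 0, 0, 0, 0, 0, 0]'|sed -n '2p;4p'; python3 - <<'E'
from plant import env
import cv2
a=env.grab_frame("scene");cv2.imwrite("pics/g_full.png",a[:,:,::-1])
cv2.imwrite("pics/g.png",cv2.resize(a[200:350,235:405,::-1],None,fx=4,fy=4,interpolation=2))
E
python3 lift.py pics/g_full.png
```

```text
position: [528.0, 131.2, 291.3]
wrist_force: [-0.1, -1.9, 0.1]
match 0.9730656147003174 shift px now-home [0.0, -0.3]
5 [-0.01 -1.36]
10 [-0.03 -2.74]
16 [-0.04 -4.39]
```

View pics/g.png

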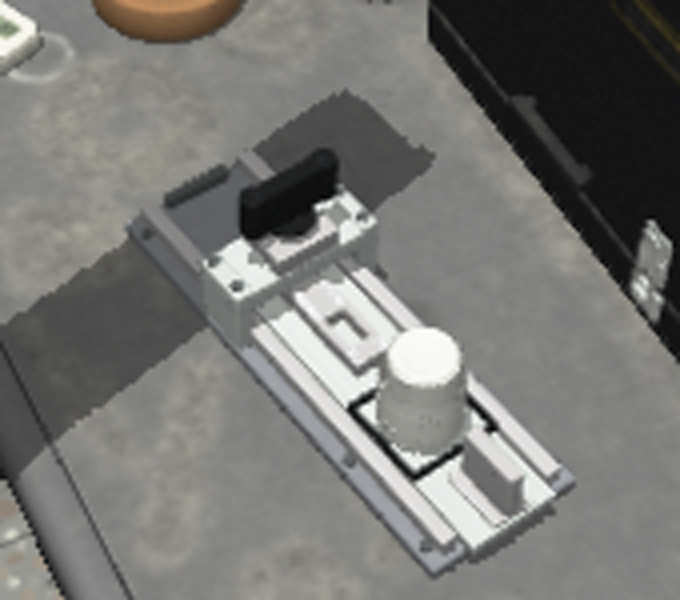

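Lift now measures about 1 mm or less, with the stage out and the jar upright at (425,390). I'll press once more, firmer, to be certain it is home.

Converted, -40 mm is -0.1, 30 mm is 0.075.

```bash
python3 nudge.py '[0, 0, 0, -0.1, 0, 0, 0, 0, 0, 0, -0.1, 0, 0, 0, 0, 0, 0, 0, 0, 0.075, 0, 0, 0, 0, 0, 0, 0.075, 0, 0, 0, 0, 0, 0, 0.075, 0, 0, 0, 0, 0, 0, 0.0125, 0, 0, 0, 0, 0, 0, 0, 0, 0, 0, 0, 0, 0, 0, 0]'|sed -n '2p;4p'; python3 nudge.py '[0, 0, 0, 0, 0, 0.005, 0, 0, 0, 0, 0, 0, 0.005, 0, 0, 0, 0, 0, 0, 0, 0, 0, 0, 0, 0, 0, 0, 0]'|sed -n '2p;4p'; python3 nudge.py '[0, 0, 0, 0, 0, 0.0025, 0, 0, 0, 0, 0, 0, 0.0025, 0, 0, 0, 0, 0, 0, 0, 0, 0, 0, 0, 0, 0, 0, 0]'|sed -n '2p;4p'
```

```text
position: [541.3, 48.3, 197.0]
wrist_force: [-0.6, 0.2, -0.4]
position: [541.5, 49.4, 193.2]
wrist_force: [-0.1, -0.8, 1.7]
position: [542.1, 49.5, 192.9]
wrist_force: [-3.7, -0.6, 16.1]
```

Converted, -40 mm is -0.1, -20 mm is -0.05.

```bash
python3 nudge.py '[0, 0, 0, 0, 0, -0.05, 0, 0, 0, 0, 0, 0, -0.1, 0, 0, 0, 0, 0, 0, -0.1, 0, 0, 0, 0, 0.1, 0, 0, 0, 0, 0, 0, 0.1, 0, 0, 0, 0, 0, 0, 0, 0, 0, 0, 0, 0, 0, 0, 0, 0, 0]'|sed -n '1,2p;4p'; python3 - <<'E'
from plant import env
import cv2
a=env.grab_frame("scene");cv2.imwrite("pics/i_full.png",a[:,:,::-1])
E
python3 lift.py pics/i_full.png|head -1
python3 -c "
from plant import env;print(env.close_job())"
```

```text
t: 31.32
position: [528.1, 131.3, 290.6]
wrist_force: [-0.7, -1.1, -0.5]
match 0.9729928970336914 shift px now-home [0.0, -0.3]
the job is handed in; nothing more can be done
None
```

The job is handed in at 31 s of robot time, with no verdict shown: the shuttle is at its reading place and the knob reached its home height (pressed with 16 N, no further travel). The last picture still put the knob up to about 1 mm high. The jar stood upright in its tray when last viewed, and the arm is clear.

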